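# Take the battery pack out of its charging dock by its two side catches

## Robot

A 6-joint arm with a two-finger parallel gripper is mounted at the origin on the work surface. World frame = base frame: x ahead of the robot, y to its left, z up, the work surface at z = 0. Lengths are in m, angles in rad, forces in N, time in s.
With the tool pointing down it reaches from about 0.35 to 0.925 m from the base axis. Payload 6.4 kg.
Tool frame: the origin (TCP) lies on the front face of the gripper's body, between the roots of the fingers; the fingertips stand 73 mm ahead of it and the grasp point (between the pads) lies 54 mm ahead of it; z points along the fingers, y is the direction in which the jaws open and shut (so a half turn about z gives the same grasp; the last joint's range is limited). The gripper opens to 85 mm and grips with 20 to 120 N. Pads are 22 mm wide; open, the fingers measure 114 mm over their backs; the gripper's body (76 mm by 85 mm) begins 54 mm behind the grasp point. The pads swing forward as they close: fully open they stand 13 mm farther back than shut.
Start: joints at [-1.362, 0.245, 1.558, -0, 1.339, -0.174], TCP at [0.243, -0.603, 0.304] pointing down, gripper open.
Joint ranges: [-3.13, 3.13], [-1.02, 2.26], [0.13, 2.54], [-0.95, 4.09], [0.21, 2.88], [-2.74, 2.74]. Speed limits (rad/s): [2.57, 2.57, 3.14, 3.14, 3.14, 3.14].

## Interface

Orientations are given as a unit quaternion [x, y, z, w].
In Python, from workcell import r gives the robot as it stands.
- The arm moves only by the tool move_arm, never from a script. Its argument "increments" is a list of rows, each a list of 5 numbers: the finger opening in mm, from 0 to 85.4, then the shift along the tool's x, y, z in mm, then the turn about the tool's z in rad. In form: [[grip, x, y, z, turn], ...]. A call has 1 to 8 rows; each row is the pose to reach, as a shift and turn from the pose commanded when the call began, along the tool's axes at that moment; what a row does not reach only later rows make up. A row lasts 1/8 s, in which the tool goes at most 62.5 mm and 10.7 degrees, less where a joint would pass 70% of its speed; a pose out of reach is approached as far as the arm can. A call with a gripper value outside its range is refused whole. The fingers move at their own pace and stop on an object; "newtons" is the grip in N (left out, the last holds). Time passes only in rows, so rows that repeat a pose let the fingers close. It gives the time, the measured TCP pose, the force and the opening at its end, in the units of the state.
- r.sense(): the state, without advancing time (a new reading comes with each control period).
- r.grab_frame(name): name is "side" or "top" or "wrist"; returns (picture, depth): 420x560x3 uint8, red, green, blue; 420x560 float32, m along the optical axis (not along the pixel's ray), 0 where there is no reading.
- r.camera_params(name): a dict with "camera_matrix" (3x3 intrinsics, pixels), "R" (3x3) and "t" (3): a world point X has camera coordinates R X + t. Camera axes: x right, y down, z forward; pixel columns grow to the right and rows downward; lengths in m; the calibration is good to about 2 mm. A picture is of the moment at which its call begins: read the wrist's pose just before it. camera_params takes no time and is no camera call; for the wrist camera it gives the pose at the moment of the call.
- r.close_job(): hands the job in, once; it reports no verdict.
The state is a dict: "time": time; "qpos": joint angles; "dq": joint speeds; "tau": joint torques, N m; "tcp_pos": TCP position; "tcp_rot": TCP orientation; "contact_force": force on the tool from outside, world axes, zero at the start; "wrist_torque": the same for the moment, N m; "gripper_width": opening from 0.0 (shut) to 1.0 (fully open).
Only numpy, scipy, OpenCV 4.12 (cv2) and the standard library are available. Lean on these libraries where they do the work, as an engineer would, in place of code of your own. Each camera call takes 0.05 s, during which the arm holds its last target.

## Task

The battery pack latched in the charging dock is needed: first pick up the solder spool that stands on the dock in front of one of the pack's side catches and set it down, without dropping it, upright and wholly on the rubber mat. Then pinch the pack's two side catches together with the fingers and lift the pack out by them. Finish while still holding it upright and still, catches pinched, with its underside at least 5 cm above the top of the dock; leave everything else where it is.

Things in the scene. Friction and masses are not known exactly. Their poses are not given: they have to be found in the camera images.
- dock: Low charging dock fixed to the bench, 130 (x) by 190 (y) by 45 mm high, grey, flat top. Origin: centre of its underside. In its middle is a pocket 103 (x) by 47 mm (y), floor 8 mm above the bench, in which the pack stands. An 8 mm thick lip along each long (y) side of the pocket holds down the pack's latch noses. It may stand left or right on the bench, at any yaw up to about 0.5 rad.
- pack: Battery pack, loose, 0.2 to 0.5 kg, standing in the dock's pocket with its axes along the dock's. Origin: centre of its underside; z up. Foot 100 (x) by 44 (y) mm from z = 0 to 35 mm, narrower upper part 100 by 32 mm up to z = 95 mm. On each y side of the upper part sits a black sprung catch. It cannot be drawn out unless both catches are pinched in; then it comes straight up, and its underside passes the dock's top after 37 mm.
- catch_left_pad (a point): Middle of the outer face of the catch on the pack's +y side: 28 mm from the pack's centre plane, 75 mm above the pack's underside (83 mm above the bench when docked). The ribbed pad is 30 mm (pack x) by 30 mm (z) and stands 12 mm proud of the pack's upper part; both pads together are 56 mm wide at rest, 41 mm fully pinched. Axes as the pack's.
- catch_right_pad (a point): The same on the pack's -y side.
- catch_left (a joint): Inward travel in m of the catch on the pack's +y side: 0 out (latched), 0.0075 fully in. Released from about 0.005. Spring 1.2 N at rest, 4.2 N fully in.
- catch_right (a joint): The same for the catch on the pack's -y side.
- spool: Solder spool, upright cylinder 50 mm in diameter and 45 mm high, about 0.25 kg, loose. Origin: centre of its underside. It stands on the dock's flat top (45 mm above the bench) about 60 mm from the pack's centre on the +y or the -y side of the dock, about 4 to 9 mm from the catch there, so that no finger fits between; it can be gripped across the dock's x direction.
- mat: Empty black rubber mat fixed to the bench, 150 by 150 mm, 4 mm thick. Origin: centre of its underside. Left or right on the bench, on the other side from the dock.
- gear: Bystander: flat steel gear, 35 mm in diameter, 5 mm thick, lying on the dock's top on the other side of the pack from the spool, about 60 mm from the pack's centre. Too low to be in the way of the pinch.
- car_wheel: Bystander: robot-car wheel lying flat, 64 mm in diameter, 26 mm high, near the robot. Origin: centre of its underside.
- jar: Bystander: jar, 48 mm in diameter, 58 mm high, on the far side of the bench. Origin: centre of its underside.
- gear_motor: Bystander: small yellow gear motor, 78 by 22 by 19 mm, on the far left. Origin: underside of its gearbox.
- screwdriver: Bystander: screwdriver, 190 mm long, lying on the right.
- parts_box: Bystander: clear divided box, 100 by 80 by 32 mm, on the left. Origin: centre of its underside.
Not all that is in view belongs to the job. Of the things like the mat, leave any that is orange or purple; of the rest the smaller one is meant.

How it is judged:
By the outcome, as a careful person would: the job done as asked, in the order asked, and still so for the second after the job is handed in, while the arm keeps its last pose, push and grip.
It also fails if it takes over 50 s, if anything falls off the work surface, if the arm or the gripper's body presses on something with over 40 N, if the wrist force passes 120 N, or if a joint passes its speed limit or range.

## Working session

There is one attempt and no reset: what is moved stays moved. The work goes in short steps, Python scripts to look and compute and a tool call to move; the robot and the scene stay as the last step left them, time stands still between calls to the robot, and variables do not carry over. Pictures are saved under pics/ and viewed, and the job is handed in when it is done.

Besides the shell and the picture viewer there is one more tool, called after "Emit:" as name([rows], argument=value, ...), one row to a line, values as JSON. move_arm: Moves the arm, as the interface text tells. Its arguments: {"type":"object","properties":{"increments":{"type":"array"},"newtons":{"type":"number"}},"required":["increments"]}

```bash
mkdir -p pics; ls; cat > h.py <<'E'
import numpy as np, cv2
from workcell import r
def grab(n):
    p=r.camera_params(n); im,d=r.grab_frame(n); return im,d,p
def world(d,p):
    K=np.array(p["camera_matrix"]);R=np.array(p["R"]);t=np.array(p["t"])
    v,u=np.mgrid[:d.shape[0],:d.shape[1]]
    c=np.stack([(u-K[0,2])/K[0,0]*d,(v-K[1,2])/K[1,1]*d,d],-1)
    W=(c-t)@R
    W[d==0]=np.nan
    return W
E
python3 - <<'E'
from h import *
for n in("top","side"):
    im,d,p=grab(n); cv2.imwrite(f"pics/{n}0.png",im[...,::-1]); np.savez(f"{n}0.npz",im=im,d=d,W=world(d,p),**{k:np.array(p[k]) for k in("camera_matrix","R","t")})
print(r.sense())
E
```

```text
pics
{'time': 0.1, 'qpos': array([-1.36209637e+00,  2.45767978e-01,  1.55891513e+00,  8.90686021e-06,
        1.33868529e+00, -1.74089976e-01]), 'dq': array([-3.70992965e-04, -1.34337510e-03, -4.25575523e-03, -2.31711029e-05,
       -5.89857438e-04,  1.09690407e-03]), 'tau': array([ 4.37759463e-04, -4.30667961e+01, -3.27130544e+01, -1.33282492e-04,
        2.81553694e-03,  9.59811814e-06]), 'tcp_pos': array([ 0.24271441, -0.60257375,  0.30286283]), 'tcp_rot': array([ 9.81739636e-01,  1.90227492e-01, -1.10314475e-05, -8.87816254e-04]), 'contact_force': array([-0.17555608,  0.22856791, -0.52099971]), 'wrist_torque': array([ 0.05168575, -0.00210821,  0.03552374]), 'gripper_width': 0.9982894029690594}
```

View pics/top0.png

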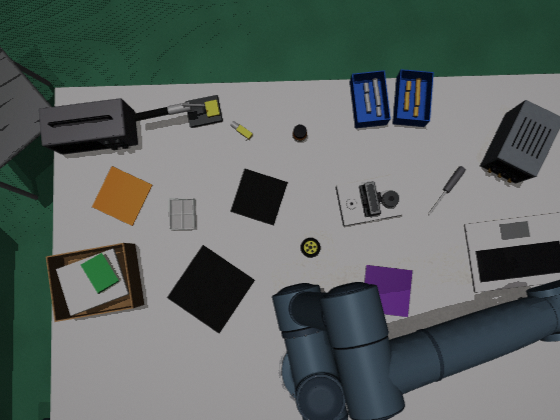

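View pics/side0.png

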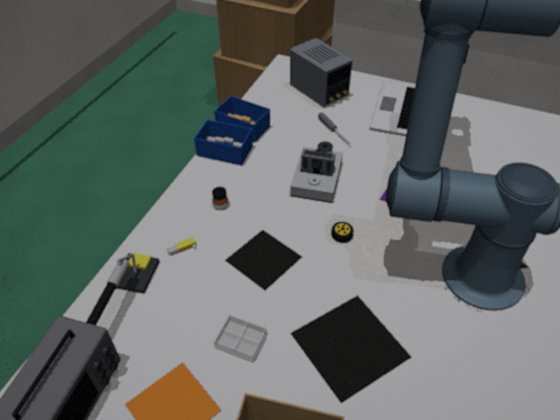

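The top view shows the dock at about (370,200), with the pack at (371,198), the spool at (390,199) and the gear at (351,204).

Mat candidates:
- small black at (259,197)
- large black at (211,288)
- orange at (123,195)
- purple at (388,290)

By the description it's the smaller black one. I'll measure it and check it in a close crop.

```bash
python3 - <<'E'
from h import *
z=np.load("top0.npz");im,d,W=z['im'],z['d'],z['W']
g=im.max(-1)
for c in((259,197),(211,288)):
    m=((g<60)&(np.abs(W[...,2])<.02)).astype(np.uint8)
    n,l=cv2.connectedComponents(m); k=l==l[c[1],c[0]]
    P=W[k]; rr=cv2.minAreaRect(P[:,:2].astype(np.float32)); print(c,rr,np.nanmedian(P[:,2]))
# dock top
sub=np.zeros(g.shape,bool);sub[170:235,325:415]=1
Z=W[...,2]
for lo,hi in((.035,.052),(.08,.098),(.098,.115),(.0,.0)):
    k=sub&(Z>lo)&(Z<hi)
    if k.sum()>10:
        rr=cv2.minAreaRect(W[k][:,:2].astype(np.float32)); print(lo,hi,k.sum(),rr,np.median(Z[k]))
c=cv2.resize(im[165:240,320:420],None,fx=8,fy=8,interpolation=cv2.INTER_CUBIC);cv2.imwrite("pics/crop0.png",c[...,::-1])
print(W[199,391],W[204,351],W[198,371],W[150,300])
E
```

```text
(259, 197) ((0.5606821775436401, 0.16500458121299744), (0.14942137897014618, 0.14985346794128418), 70.64091491699219) 0.002799110556791454
(211, 288) ((0.2650294899940491, 0.32618457078933716), (0.20496444404125214, 0.2062298208475113), 54.89046859741211) 0.004292409974836925
0.035 0.052 1662 ((0.5357683300971985, -0.1907903105020523), (0.13069237768650055, 0.19208821654319763), 9.531047821044922) 0.04438216062185445
0.08 0.098 324 ((0.5253588557243347, -0.21022412180900574), (0.1178690642118454, 0.09034769237041473), 71.40587615966797) 0.09109355894185499
0.098 0.115 318 ((0.5347248315811157, -0.1892222762107849), (0.05224624276161194, 0.09968893229961395), 84.85009765625) 0.10274078020626166
[ 0.53122791 -0.25096048  0.08932448] [ 0.52305965 -0.13180648  0.04599062] [ 0.5339515  -0.18648695  0.1072472 ] [7.10947307e-01 2.48320873e-02 3.11271646e-04]
```

View pics/crop0.png

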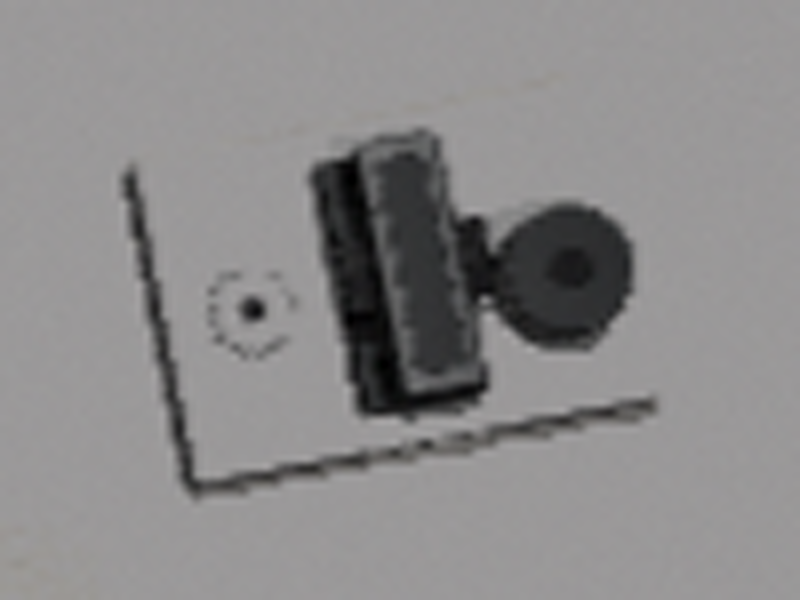

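The measurements fit:
- **Mat:** the small black one is 149×150 mm, centred at (0.561, 0.165). The other black one is 206 mm.
- **Dock:** 131×192 mm, top at 0.044 m, yaw about 9.5–11°.
- **Spool:** on the dock's −y side, with the gear on +y.

I'm moving above the spool to look with the wrist camera.

Emit:
move_arm([
  [85, 50, -29, 0, -0.17],
  [85, 100, -58, 0, -0.34],
  [85, 152, -88, 0, -0.51],
  [85, 203, -117, 0, -0.68],
  [85, 254, -147, 0, -0.85],
  [85, 305, -176, 0, -1.02],
  [85, 356, -205, 0, -1.19],
  [85, 407, -235, 0, -1.36],
], newtons=40)

```text
time: 1.1
tcp_pos: [0.5333, -0.2312, 0.3036]
tcp_rot: [0.642, 0.767, -0.0, -0.0]
contact_force: [0.7, -0.8, -0.6]
gripper_width: 0.995
```

Emit:
move_arm([
  [85, 0, 0, 0, 0],
  [85, 0, 0, 0, 0],
  [85, 0, 0, 0, 0],
])

```text
time: 1.48
tcp_pos: [0.5319, -0.2339, 0.3037]
tcp_rot: [0.645, 0.765, -0.0, -0.0]
contact_force: [0.5, 0.6, 1.2]
gripper_width: 0.996
```

```bash
python3 - <<'E'
from h import *
s=r.sense();print(s['time'],s['tcp_pos'],s['tcp_rot'],s['qpos'],abs(s['dq']).max())
im,d,p=grab("wrist");cv2.imwrite("pics/w1.png",im[...,::-1]);np.savez("w1.npz",im=im,d=d,W=world(d,p),**{k:np.array(p[k]) for k in("camera_matrix","R","t")})
E
```

```text
1.475 [ 0.53190965 -0.23394906  0.30366732] [ 6.44571856e-01  7.64543703e-01 -1.04649752e-04 -1.93262573e-04] [-6.09317044e-01  8.59425510e-02  1.73788119e+00 -1.78928381e-04
  1.31817289e+00 -7.79142269e-01] 0.007089174018241337
```

View pics/w1.png

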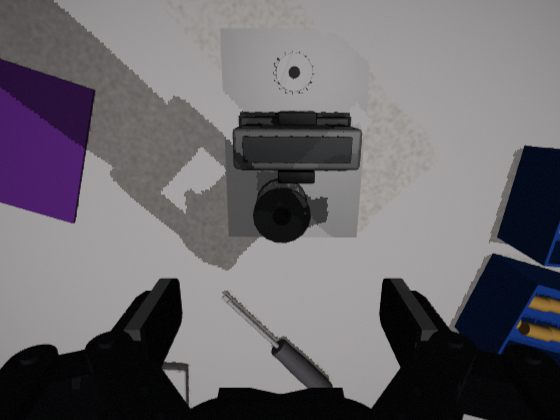

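The wrist view shows the gear at (294,72), the pack top at (297,149), the catches at (297,117) and (296,177), and the spool at (282,213). The spool's shadow falls to its right. Measuring now.

```bash
python3 - <<'E'
from h import *
z=np.load("w1.npz");im,d,W=z['im'],z['d'],z['W'];Z=W[...,2]
def box(u0,v0,u1,v1,lo,hi):
    k=np.zeros(Z.shape,bool);k[v0:v1,u0:u1]=1;return k&(Z>lo)&(Z<hi)
for nm,b in dict(dock=(210,20,380,240,.035,.051),pack=(225,120,370,172,.098,.11),spool=(245,182,320,250,.083,.097),gear=(265,45,320,100,.047,.056)).items():
    k=box(*b)
    if k.sum()<20: print(nm,k.sum());continue
    P=W[k][:,:2].astype(np.float32); print(nm,k.sum(),cv2.minAreaRect(P),cv2.minEnclosingCircle(P),np.median(Z[k]))
print(W[117,297],W[177,296],W[184,283], np.nanmedian(Z[300:340,330:370]))
# catch right pixels
k=box(270,165,325,185,.06,.1);P=W[k];print(k.sum(),P.min(0),P.max(0))
c=cv2.resize(im[90:250,210:380],None,fx=4,fy=3.7);cv2.imwrite("pics/c1.png",c[...,::-1])
E
```

```text
dock 19645 ((0.5379777550697327, -0.18758682906627655), (0.1303100436925888, 0.19065356254577637), 9.308089256286621) ((0.5379509925842285, -0.18715232610702515), 0.11496145278215408) 0.04481751491833005
pack 5319 ((0.5375210642814636, -0.1842811405658722), (0.10018414258956909, 0.03833392262458801), 8.937179565429688) ((0.537904679775238, -0.18753400444984436), 0.05149593949317932) 0.1034537625952831
spool 2499 ((0.5356437563896179, -0.24267536401748657), (0.04944409802556038, 0.05747959017753601), 6.807758331298828) ((0.5404739379882812, -0.23973333835601807), 0.03295959532260895) 0.08970944981287052
gear 1270 ((0.5268734693527222, -0.1284487545490265), (0.03456741198897362, 0.035253800451755524), 18.111438751220703) ((0.5267381072044373, -0.12853588163852692), 0.01809181272983551) 0.0498009736246256
[ 0.53381867 -0.163433    0.09736153] [ 0.54162051 -0.20967687  0.09632966] [ 0.53358062 -0.2236715   0.06648828] -0.00023733199002601773
532 [ 0.52564717 -0.2260517   0.06030096] [ 0.55746377 -0.19977053  0.09953874]
```

View pics/c1.png

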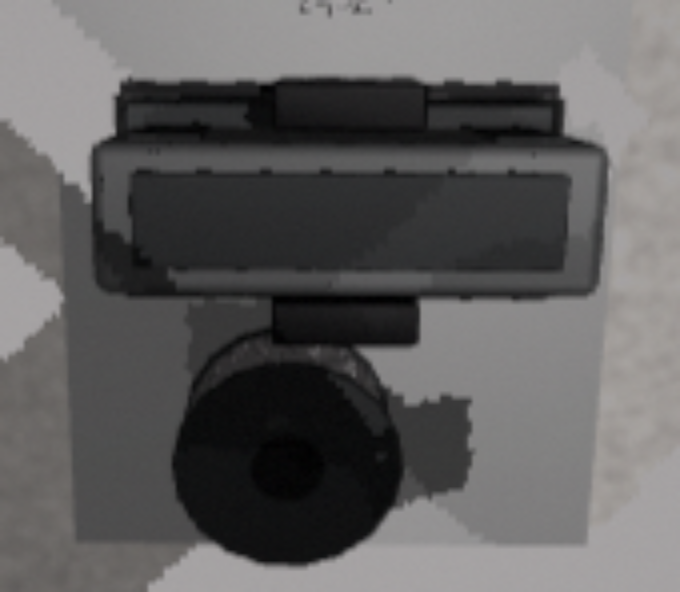

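```bash
python3 - <<'E'
from h import *
z=np.load("w1.npz");W=z['W'];Z=W[...,2]
k=np.zeros(Z.shape,bool);k[186:250,245:320]=1
k&=abs(Z-.0897)<.0025
k=cv2.morphologyEx(k.astype(np.uint8),cv2.MORPH_CLOSE,np.ones((5,5)))
k=cv2.morphologyEx(k,cv2.MORPH_OPEN,np.ones((9,9)))>0
P=W[k][:,:2];P=P[~np.isnan(P[:,0])].astype(np.float32);c,R=cv2.minEnclosingCircle(P);print(k.sum(),c,R,cv2.minAreaRect(P))
D=np.array([.538,-.1875]);a=.1605;Rm=np.array([[np.cos(a),np.sin(a)],[-np.sin(a),np.cos(a)]])
print("in dock",Rm@(np.array(c)-D))
s=r.sense();q=s['tcp_rot'];print(2*np.arctan2(q[1],q[0]),s['tcp_pos'])
E
```

```text
2460 (0.5360227823257446, -0.24692952632904053) 0.025010930374264717 ((0.5359720587730408, -0.24693423509597778), (0.04779937118291855, 0.04849814996123314), 10.467609405517578)
in dock [-0.01144935 -0.05834973]
1.740491535508156 [ 0.53189062 -0.23407298  0.30377666]
```

The spool's top circle fits r = 25.0 mm at (0.536, −0.247), which is dock y −58 mm. That agrees with the description. Descending on it.

Emit:
move_arm([
  [85, -13, 2, 50, 0.01],
  [85, -13, 2, 100, 0.01],
  [85, -13, 2, 130, 0.01],
  [85, -13, 2, 155, 0.01],
  [85, -13, 2, 170, 0.01],
  [85, -13, 2, 180, 0.01],
  [85, -13, 2, 180, 0.01],
  [85, -13, 2, 180, 0.01],
])

```text
time: 2.52
tcp_pos: [0.5373, -0.2458, 0.1249]
tcp_rot: [0.648, 0.762, 0.0, 0.001]
contact_force: [0.1, 0.1, -0.6]
gripper_width: 0.996
```

```bash
python3 - <<'E'
from h import *
s=r.sense();print(s['time'],s['tcp_pos'],s['tcp_rot'],s['contact_force'])
for n in("wrist","side"):
    im,d,p=grab(n);
    if n=="side": im=cv2.resize(im[90:260,240:440],None,fx=4,fy=3.5)
    cv2.imwrite(f"pics/{n}2.png",im[...,::-1])
E
```

```text
2.525 [ 0.53727623 -0.2458294   0.12491621] [6.47591791e-01 7.61986902e-01 7.33075801e-05 9.10268218e-04] [ 0.05493109  0.08208725 -0.58332735]
```

View pics/wrist2.png

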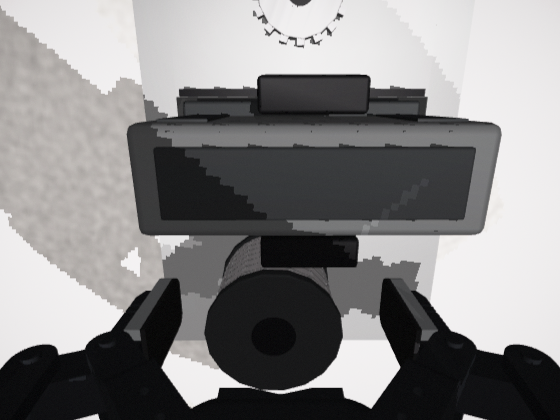

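View pics/side2.png

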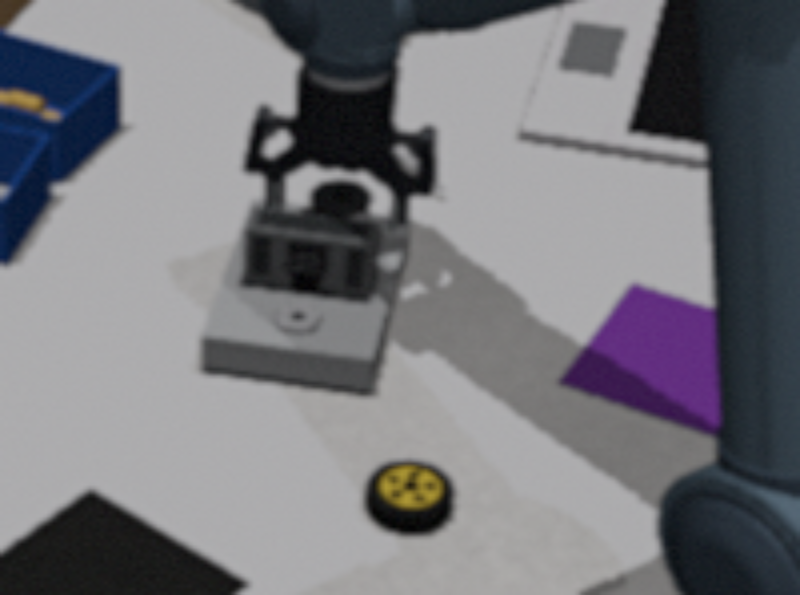

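The spool is between the fingers: spool centre u≈273, finger midpoint ≈280. The pack is clear of them. Closing now.

Emit:
move_arm([
  [70, 0, 0, 0, 0],
  [60, 0, 0, 0, 0],
  [54, 0, 0, 0, 0],
  [48, 0, 0, 0, 0],
  [40, 0, 0, 0, 0],
  [40, 0, 0, 0, 0],
  [40, 0, 0, 0, 0],
  [40, 0, 0, 0, 0],
], newtons=40)

```text
time: 3.62
tcp_pos: [0.5368, -0.2455, 0.1241]
tcp_rot: [0.648, 0.762, -0.0, 0.0]
contact_force: [-1.3, -0.5, 4.7]
gripper_width: 0.576
```

Emit:
move_arm([
  [40, 0, 0, -3, 0],
  [40, 0, 0, -8, 0],
  [40, 0, 0, -15, 0],
  [40, 0, 0, -30, 0],
  [40, 0, 0, -50, 0],
  [40, 0, 0, -75, 0],
  [40, 0, 0, -100, 0],
  [40, 0, 0, -100, 0],
])

```text
time: 4.62
tcp_pos: [0.5381, -0.2463, 0.2278]
tcp_rot: [0.648, 0.762, 0.0, 0.003]
contact_force: [0.4, 0.4, -2.9]
gripper_width: 0.577
```

```bash
python3 - <<'E'
from h import *
s=r.sense();print(s['time'],s['tcp_pos'],s['tcp_rot'],s['contact_force'],s['gripper_width']);q=s['tcp_rot'];y=2*np.arctan2(q[1],q[0]);print(y)
x=np.array([np.cos(y),np.sin(y)]);yy=np.array([np.sin(y),-np.cos(y)]);dd=np.array([.561,.165])-s['tcp_pos'][:2];print(dd@x,dd@yy)
im,d,p=grab("wrist");cv2.imwrite("pics/w3.png",im[...,::-1])
W=world(d,p);np.save("w3.npy",W)
im,d,p=grab("side");im=cv2.resize(im[90:260,240:440],None,fx=4,fy=3.5)
cv2.imwrite("pics/s3.png",im[...,::-1])
E
```

```text
4.625 [ 0.53811557 -0.24631024  0.22776316] [6.47542758e-01 7.62021071e-01 3.15618983e-04 3.48760157e-03] [ 0.39118182  0.41743638 -2.88413694] 0.5774677697195683
1.7328714380915065
0.4022270603111543 0.08895619992337342
```

View pics/w3.png

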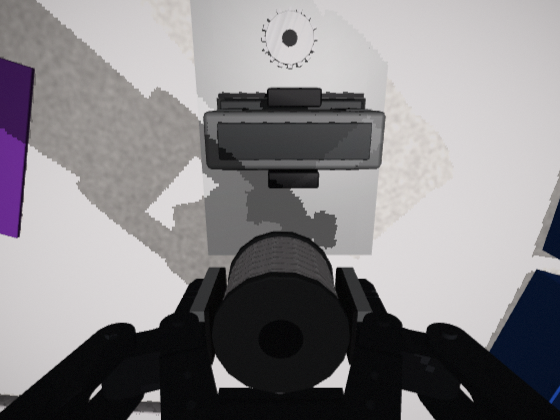

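View pics/s3.png

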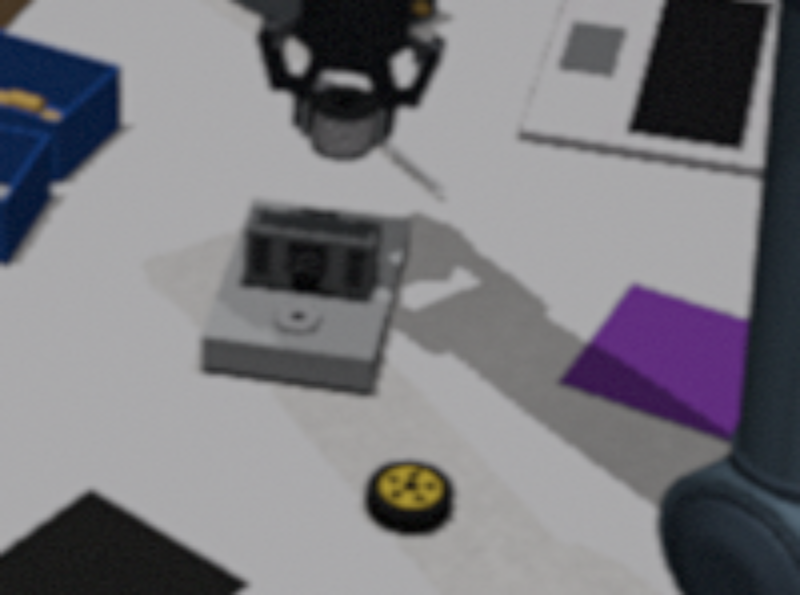

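The spool is held upright and clear; in the wrist view it sits centred at (281,320) between the pads. Carrying it to the mat, gently.

Emit:
move_arm([
  [40, 12, 3, 0, 0],
  [40, 40, 9, 0, 0],
  [40, 80, 18, 0, 0],
  [40, 125, 28, 0, 0],
  [40, 170, 38, 0, 0],
  [40, 215, 48, 0, 0],
  [40, 260, 58, 0, 0],
  [40, 305, 68, 0, 0],
])

```text
time: 5.72
tcp_pos: [0.5537, 0.0688, 0.2227]
tcp_rot: [0.647, 0.762, -0.001, -0.001]
contact_force: [-0.1, 0.1, -2.6]
gripper_width: 0.575
```

Emit:
move_arm([
  [40, 35, 8, 0, 0],
  [40, 62, 14, 0, 0],
  [40, 82, 18, 0, 0],
  [40, 93, 20, 0, 0],
  [40, 97, 21, 0, 0],
  [40, 97, 21, 0, 0],
  [40, 97, 21, 0, 0],
  [40, 97, 21, 0, 0],
])

```text
time: 6.72
tcp_pos: [0.5598, 0.1651, 0.2239]
tcp_rot: [0.648, 0.762, -0.0, 0.0]
contact_force: [-0.7, -0.6, -2.9]
gripper_width: 0.571
```

```bash
python3 - <<'E'
from h import *
s=r.sense();print(s['time'],s['tcp_pos'],s['tcp_rot'],s['contact_force'],s['gripper_width'])
im,d,p=grab("wrist");cv2.imwrite("pics/w4.png",im[...,::-1])
W=world(d,p)
k=np.zeros(d.shape,bool);k[290:380,230:335]=1
Q=W[k];Q=Q[abs(Q[:,2]-np.nanmedian(Q[:,2]))<.006];A=np.c_[Q[:,:2],np.ones(len(Q))];c=np.linalg.lstsq(A,Q[:,2],rcond=None)[0];print("top",np.median(Q[:,2]),"tilt",c[:2])
k=(im.max(-1)<60)&(abs(W[...,2]-.004)<.006)
print("mat z",np.nanmedian(W[...,2][k]),k.sum())
im,d,p=grab("side");cv2.imwrite("pics/s4.png",cv2.resize(im[150:320,150:350],None,fx=4,fy=3.5)[...,::-1])
E
```

```text
6.725 [0.55983429 0.16512642 0.22393504] [ 6.47906901e-01  7.61719533e-01 -2.41922004e-06  1.79508082e-05] [-0.68526382 -0.6427687  -2.92807366] 0.5708744054411
top 0.18940491411610033 tilt [ 0.00202742 -0.00058458]
mat z 0.0037173303954882615 26602
```

View pics/w4.png

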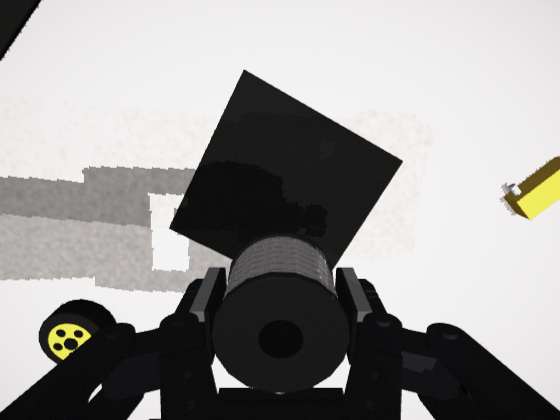

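View pics/s4.png

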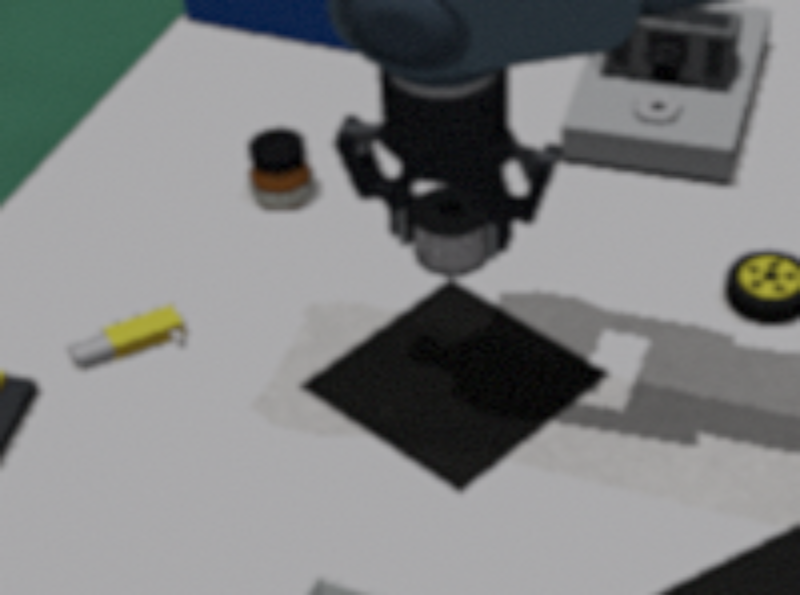

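The spool is upright (tilt under 0.2°), its underside is at 0.144 m, and it's over the mat centre. Lowering by 140 mm, slowly at the end.

Emit:
move_arm([
  [40, 0, 0, 15, 0],
  [40, 0, 0, 45, 0],
  [40, 0, 0, 80, 0],
  [40, 0, 0, 110, 0],
  [40, 0, 0, 125, 0],
  [40, 0, 0, 132, 0],
  [40, 0, 0, 135, 0],
  [40, 0, 0, 137, 0],
])

```text
time: 7.82
tcp_pos: [0.5605, 0.1658, 0.0878]
tcp_rot: [0.648, 0.762, 0.001, 0.001]
contact_force: [0.5, -0.2, -2.4]
gripper_width: 0.571
```

Emit:
move_arm([
  [40, 0, 0, 0.7, 0],
  [40, 0, 0, 1.4, 0],
  [40, 0, 0, 2, 0],
  [40, 0, 0, 2.5, 0],
  [40, 0, 0, 2.5, 0],
  [40, 0, 0, 2.5, 0],
])

```text
time: 8.57
tcp_pos: [0.5597, 0.1657, 0.0844]
tcp_rot: [0.648, 0.762, -0.0, -0.0]
contact_force: [-0.3, -0.7, -1.8]
gripper_width: 0.576
```

Emit:
move_arm([
  [40, 0, 0, 0.5, 0],
  [40, 0, 0, 1, 0],
  [40, 0, 0, 1.2, 0],
  [40, 0, 0, 1.2, 0],
])

```text
time: 9.07
tcp_pos: [0.5597, 0.1657, 0.0832]
tcp_rot: [0.648, 0.762, -0.0, -0.0]
contact_force: [-0.4, -0.3, -2.4]
gripper_width: 0.57
```

Emit:
move_arm([
  [40, 0, 0, 0.5, 0],
  [40, 0, 0, 1, 0],
  [40, 0, 0, 1, 0],
])

```text
time: 9.45
tcp_pos: [0.5598, 0.1657, 0.0831]
tcp_rot: [0.648, 0.762, -0.0, -0.0]
contact_force: [-4.7, -1.2, 6.9]
gripper_width: 0.576
```

Contact: the force is now +7 N upward. I'll open a little, then wider, and go straight up.

Emit:
move_arm([
  [52, 0, 0, 0, 0],
  [56, 0, 0, 0, 0],
  [62, 0, 0, 0, 0],
  [70, 0, 0, 0, 0],
  [80, 0, 0, 0, 0],
  [85, 0, 0, 0, 0],
  [85, 0, 0, 0, 0],
  [85, 0, 0, 0, 0],
])

```text
time: 10.45
tcp_pos: [0.5597, 0.1657, 0.0822]
tcp_rot: [0.648, 0.762, 0.0, -0.0]
contact_force: [-0.2, 0.0, 0.6]
gripper_width: 0.995
```

Emit:
move_arm([
  [85, 0, 0, -10, 0],
  [85, 0, 0, -30, 0],
  [85, 0, 0, -60, 0],
  [85, 0, 0, -100, 0],
  [85, 0, 0, -150, 0],
  [85, 0, 0, -190, 0],
  [85, 0, 0, -200, 0],
  [85, 0, 0, -200, 0],
])

```text
time: 11.45
tcp_pos: [0.5597, 0.1657, 0.2829]
tcp_rot: [0.648, 0.762, 0.0, 0.0]
contact_force: [-0.6, -0.2, -0.2]
gripper_width: 0.996
```

```bash
python3 - <<'E'
from h import *
s=r.sense();print(s['time'],s['tcp_pos'],s['tcp_rot'],s['gripper_width'])
im,d,p=grab("wrist");cv2.imwrite("pics/w5.png",im[...,::-1])
W=world(d,p);Z=W[...,2]
k=(abs(Z-.049)<.004);k[:, :150]=0;k[:,420:]=0
k=cv2.morphologyEx(k.astype(np.uint8),cv2.MORPH_OPEN,np.ones((9,9)))>0
k[330:]=0
P=W[k][:,:2].astype(np.float32);print(k.sum(),cv2.minEnclosingCircle(P),np.median(Z[k]))
Q=W[k];A=np.c_[Q[:,:2],np.ones(len(Q))];print(np.linalg.lstsq(A,Q[:,2],rcond=None)[0])
E
```

```text
11.45 [0.55971972 0.16567788 0.28289875] [6.47578909e-01 7.61998105e-01 4.92572827e-04 4.49718838e-04] 0.9957189294245337
2210 ((0.5612571239471436, 0.1644051969051361), 0.02511763572692871) 0.048738625281237506
[ 0.00376053 -0.00123301  0.04681227]
```

View pics/w5.png

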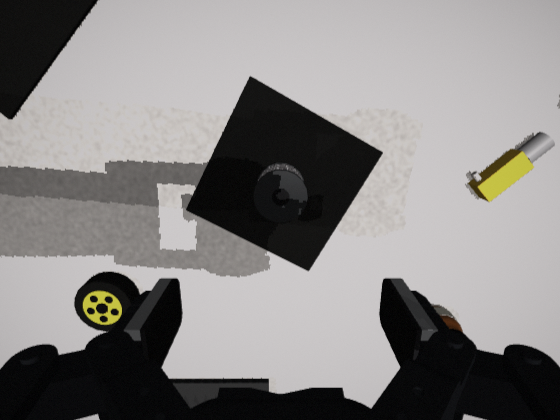

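The spool stands upright on the mat: its top fits r = 25.1 mm at (0.561, 0.164), height 0.049, no tilt, at (281,193) in the picture. Next I'm moving to the pack and turning the gripper a quarter turn.

Emit:
move_arm([
  [85, -35, -13, 0, 0.157],
  [85, -75, -28, 0, 0.315],
  [85, -113, -42, 0, 0.47],
  [85, -150, -56, 0, 0.63],
  [85, -188, -70, 0, 0.79],
  [85, -225, -83, 0, 0.945],
  [85, -263, -97, 0, 1.1],
  [85, -300, -111, 0, 1.26],
])

```text
time: 12.5
tcp_pos: [0.4973, -0.1491, 0.2798]
tcp_rot: [0.973, 0.232, -0.002, -0.001]
contact_force: [0.8, 0.4, 0.2]
gripper_width: 0.997
```

Emit:
move_arm([
  [85, -18, 22, 0, 0.16],
  [85, -30, 38, 0, 0.312],
  [85, -30, 38, 0, 0.312],
  [85, -30, 38, 0, 0.312],
  [85, -30, 38, 0, 0.312],
])

```text
time: 13.12
tcp_pos: [0.4892, -0.1949, 0.2817]
tcp_rot: [0.997, 0.081, -0.0, -0.0]
contact_force: [-0.5, -0.4, -0.5]
gripper_width: 0.995
```

```bash
cat > m6.py <<'E'
from h import *
s=r.sense();q=s['tcp_rot'];y=2*np.arctan2(q[1],q[0]);print(s['time'],s['tcp_pos'],y,abs(s['dq']).max(),s['qpos'])
im,d,p=grab("wrist");cv2.imwrite("pics/w6.png",im[...,::-1])
W=world(d,p);Z=W[...,2]
B=(abs(W[...,0]-.538)<.13)&(abs(W[...,1]+.1875)<.13)
for nm,lo,hi in(("dock",.040,.0475),("packtop",.099,.108)):
    k=B&(Z>lo)&(Z<hi); k=cv2.morphologyEx(k.astype(np.uint8),cv2.MORPH_OPEN,np.ones((5,5)))>0
    k[300:]=0 if nm=="packtop" else k[300:]
    P=W[k][:,:2].astype(np.float32);print(nm,k.sum(),cv2.minAreaRect(P),np.median(Z[k]))
np.save("w6.npy",W)
c=np.array([.538,-.1875])-s['tcp_pos'][:2];print(c@[np.cos(y),np.sin(y)],c@[np.sin(y),-np.cos(y)])
E
python3 m6.py
```

```text
13.125 [ 0.48921221 -0.19486207  0.28168545] 0.16310205679175183 0.004569461275935162 [-5.94611220e-01 -2.35423224e-02  1.89159732e+00  1.90050976e-04
  1.27450638e+00  8.13027472e-01]
dock 23772 ((0.5370822548866272, -0.18725530803203583), (0.13019117712974548, 0.19098518788814545), 9.24978256225586) 0.044700473743734315
packtop 6212 ((0.5376463532447815, -0.18714547157287598), (0.09895003587007523, 0.03199497237801552), 9.317007064819336) 0.10344593324722309
0.0493357491578653 0.0006577892913065108
```

View pics/w6.png

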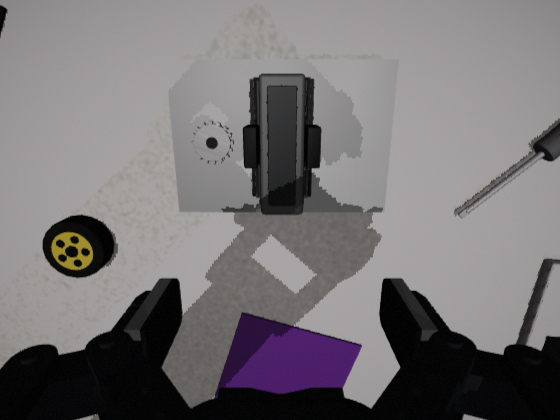

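The pack top fits 99×32 mm at (0.5375, −0.1872), yaw 9.3°, and the dock centre agrees. Both catches are visible and free, at (251,146) and (314,146). Descending to the pinch height.

Emit:
move_arm([
  [85, 25, 0, 20, 0.002],
  [85, 49, 0, 50, 0.002],
  [85, 49, 0, 85, 0.002],
  [85, 49, 0, 115, 0.002],
  [85, 49, 0, 135, 0.002],
  [85, 49, 0, 145, 0.002],
  [85, 49, 0, 148, 0.002],
  [85, 49, 0, 148, 0.002],
])

```text
time: 14.18
tcp_pos: [0.5381, -0.1882, 0.1351]
tcp_rot: [0.997, 0.079, 0.001, 0.0]
contact_force: [-0.8, -0.2, 0.1]
gripper_width: 0.996
```

```bash
python3 - <<'E'
from h import *
s=r.sense();q=s['tcp_rot'];y=2*np.arctan2(q[1],q[0]);print(s['time'],s['tcp_pos'],y,s['contact_force'])
c=np.array([.5375,-.1872])-s['tcp_pos'][:2];print(c@[np.cos(y),np.sin(y)],c@[np.sin(y),-np.cos(y)])
im,d,p=grab("wrist");cv2.imwrite("pics/w7.png",im[...,::-1])
im,d,p=grab("side");cv2.imwrite("pics/s7.png",cv2.resize(im[90:260,240:440],None,fx=4,fy=3.5)[...,::-1])
E
```

```text
14.175 [ 0.53806431 -0.18822919  0.13505892] 0.15888577040255145 [-0.75388857 -0.19040478  0.12450918]
-0.000394360694012536 -0.0011055140306439047
```

View pics/w7.png

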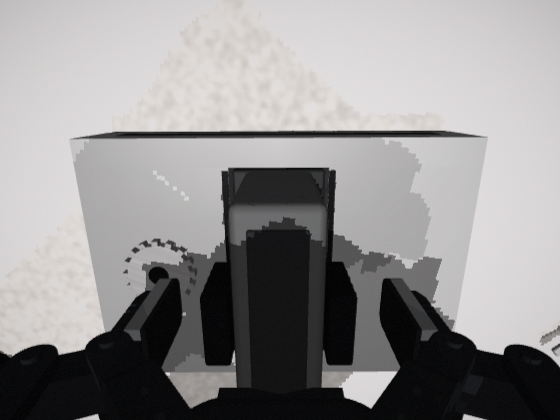

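View pics/s7.png

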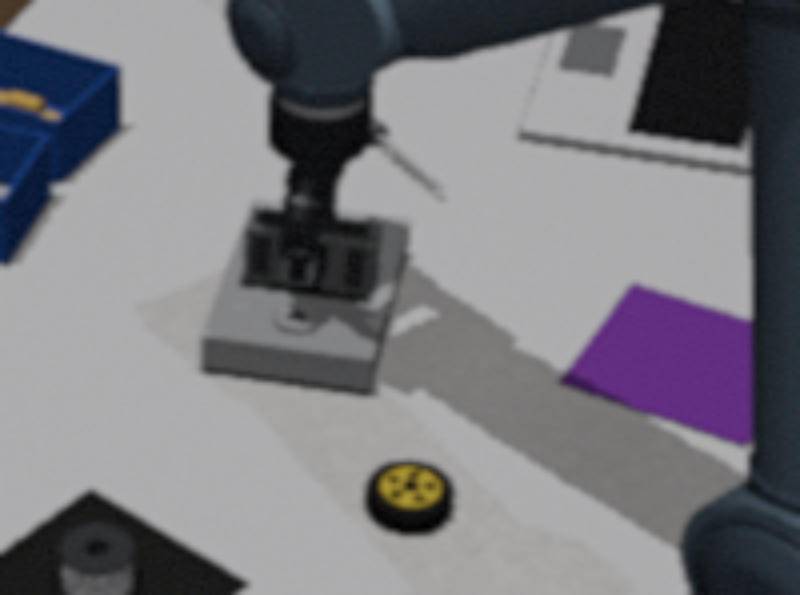

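The pads straddle the catches: catches at u 202–357, fingers at 181 and 380, so they're centred. Pinching at 50 N.

Emit:
move_arm([
  [75, 0, 0, 0, 0],
  [66, 0, 0, 0, 0],
  [60, 0, 0, 0, 0],
  [55, 0, 0, 0, 0],
  [48, 0, 0, 0, 0],
  [40, 0, 0, 0, 0],
  [32, 0, 0, 0, 0],
  [30, 0, 0, 0, 0],
], newtons=50)

```text
time: 15.28
tcp_pos: [0.5381, -0.1878, 0.136]
tcp_rot: [0.997, 0.079, 0.0, -0.0]
contact_force: [-5.2, 4.8, 12.8]
gripper_width: 0.418
```

Emit:
move_arm([
  [30, 0, 0, 0, 0],
  [30, 0, 0, 0, 0],
  [30, 0, 0, 0, 0],
])

```text
time: 15.65
tcp_pos: [0.538, -0.1878, 0.136]
tcp_rot: [0.997, 0.079, 0.0, -0.0]
contact_force: [-4.1, 3.9, 12.7]
gripper_width: 0.413
```

```bash
python3 - <<'E'
from h import *
s=r.sense();print(s['gripper_width'],s['contact_force'],s['tcp_pos'])
im,d,p=grab("wrist");cv2.imwrite("pics/w8.png",im[...,::-1])
E
```

```text
0.412506262672473 [-4.12385521  3.86203854 12.66930161] [ 0.53803596 -0.18778537  0.13601714]
```

View pics/w8.png

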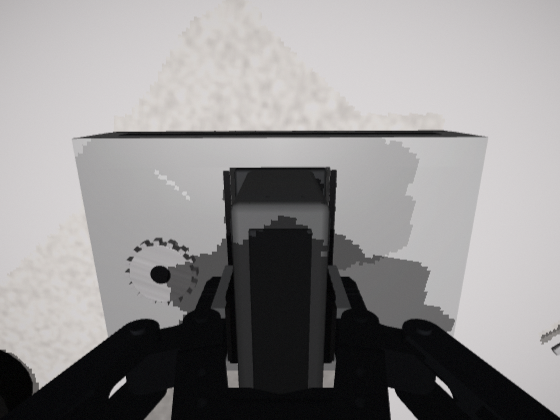

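The width reads about 35 mm, where I expected 41. I want a closer look before pulling.

```bash
python3 - <<'E'
from h import *
im=cv2.imread("pics/w8.png");a=cv2.imread("pics/w7.png")
f=lambda i:np.clip(cv2.resize(i[150:400,150:410],None,fx=1.5,fy=2,interpolation=cv2.INTER_CUBIC).astype(float)*2.5,0,255)
cv2.imwrite("pics/c8.png",np.hstack([f(a),f(im)]))
im,d,p=grab("side");cv2.imwrite("pics/s8.png",np.clip(cv2.resize(im[130:200,270:370],None,fx=7,fy=7,interpolation=cv2.INTER_CUBIC)[...,::-1]*2.,0,255))
E
```

```text
[ WARN:0@0.468] global loadsave.cpp:1063 imwrite_ Unsupported depth image for selected encoder is fallbacked to CV_8U.
```

View pics/c8.png

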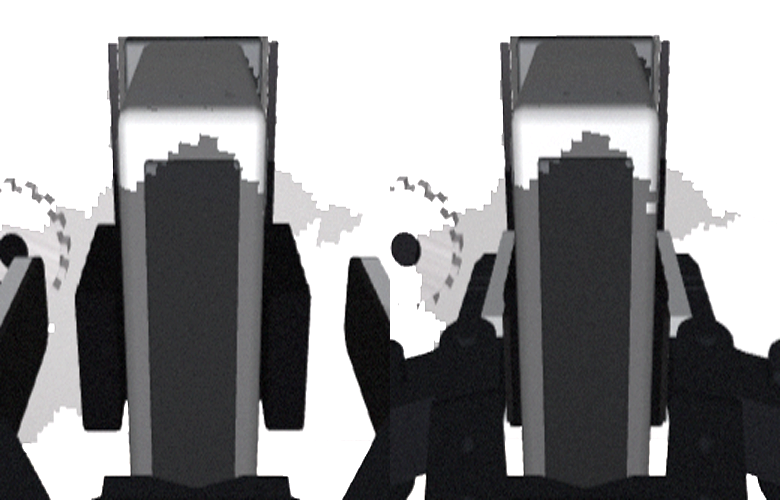

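View pics/s8.png

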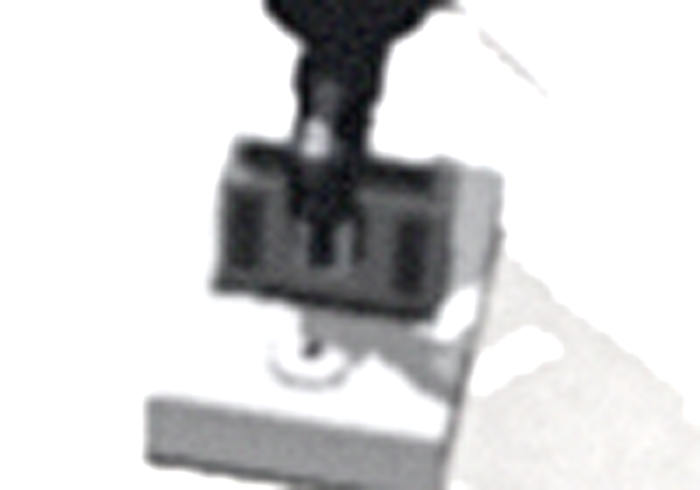

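The catches are pushed fully in: they're thin slivers now, against 12 mm proud before. So the smaller reading is compliance at the stops. Lifting straight up, slowly.

Emit:
move_arm([
  [30, 0, 0, -2, 0],
  [30, 0, 0, -5, 0],
  [30, 0, 0, -8, 0],
  [30, 0, 0, -11, 0],
  [30, 0, 0, -14, 0],
  [30, 0, 0, -17, 0],
  [30, 0, 0, -20, 0],
  [30, 0, 0, -20, 0],
])

```text
time: 16.75
tcp_pos: [0.5377, -0.1881, 0.1546]
tcp_rot: [0.997, 0.079, 0.0, 0.0]
contact_force: [0.2, 0.5, -3.5]
gripper_width: 0.41
```

```bash
python3 - <<'E'
from h import *
s=r.sense();print(s['gripper_width'],s['contact_force'],s['tcp_pos'],s['wrist_torque'])
im,d,p=grab("wrist");W=world(d,p);Q=W[250:350,255:305].reshape(-1,3);print(np.nanmedian(Q[:,2]))
im,d,p=grab("side");cv2.imwrite("pics/s9.png",cv2.resize(im[90:260,240:440],None,fx=4,fy=3.5)[...,::-1])
E
```

```text
0.4102551034486359 [ 0.17009693  0.48890804 -3.4931621 ] [ 0.53774136 -0.18805671  0.15458186] [-0.01267582  0.02800314 -0.02786773]
0.12247156734803061
```

View pics/s9.png

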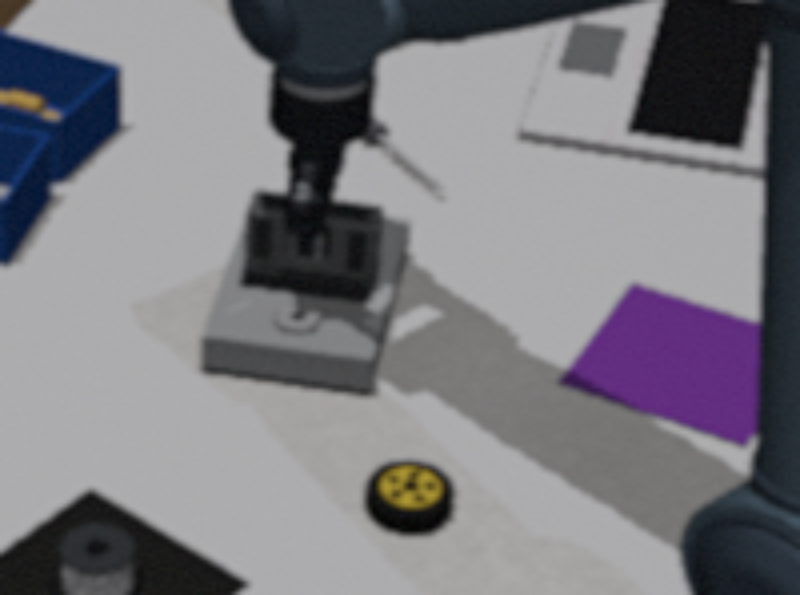

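The pack rises freely: its top went from 0.103 to 0.122 m, with a 3.5 N load and no snag. Continuing up another 95 mm.

Emit:
move_arm([
  [30, 0, 0, -4, 0],
  [30, 0, 0, -12, 0],
  [30, 0, 0, -25, 0],
  [30, 0, 0, -40, 0],
  [30, 0, 0, -58, 0],
  [30, 0, 0, -76, 0],
  [30, 0, 0, -88, 0],
  [30, 0, 0, -95, 0],
])

```text
time: 17.85
tcp_pos: [0.5377, -0.188, 0.2503]
tcp_rot: [0.997, 0.079, 0.0, 0.0]
contact_force: [-1.1, -0.2, -4.9]
gripper_width: 0.415
```

Emit:
move_arm([
  [30, 0, 0, 0, 0],
  [30, 0, 0, 0, 0],
  [30, 0, 0, 0, 0],
  [30, 0, 0, 0, 0],
  [30, 0, 0, 0, 0],
  [30, 0, 0, 0, 0],
])

```text
time: 18.6
tcp_pos: [0.5376, -0.1879, 0.2491]
tcp_rot: [0.997, 0.079, -0.0, -0.0]
contact_force: [0.3, -0.8, -4.4]
gripper_width: 0.412
```

```bash
python3 - <<'E'
from h import *
s=r.sense();print(s['time'],s['gripper_width'],s['contact_force'],s['tcp_pos'],abs(s['dq']).max())
im,d,p=grab("wrist");cv2.imwrite("pics/w10.png",im[...,::-1]);W=world(d,p);Q=W[240:370,262:300].reshape(-1,3);m=np.nanmedian(Q[:,2]);Q=Q[abs(Q[:,2]-m)<.004];A=np.c_[Q[:,:2],np.ones(len(Q))];print("top",m,np.linalg.lstsq(A,Q[:,2],rcond=None)[0][:2])
im,d,p=grab("side");cv2.imwrite("pics/s10.png",cv2.resize(im[60:300,210:450],None,fx=2.5,fy=2.5)[...,::-1])
z=np.load("side0.npz")
W=world(d,p);k=np.zeros(d.shape,bool);k[90:200,290:350]=1
im,d,p=grab("top");cv2.imwrite("pics/t10.png",im[...,::-1])
E
```

```text
18.6 0.41222797715043824 [ 0.33271698 -0.80309901 -4.43732499] [ 0.53755399 -0.18793766  0.24913842] 0.0019111775909078745
top 0.21701531260095636 [4.82604061e-06 6.05072513e-03]
```

View pics/s10.png

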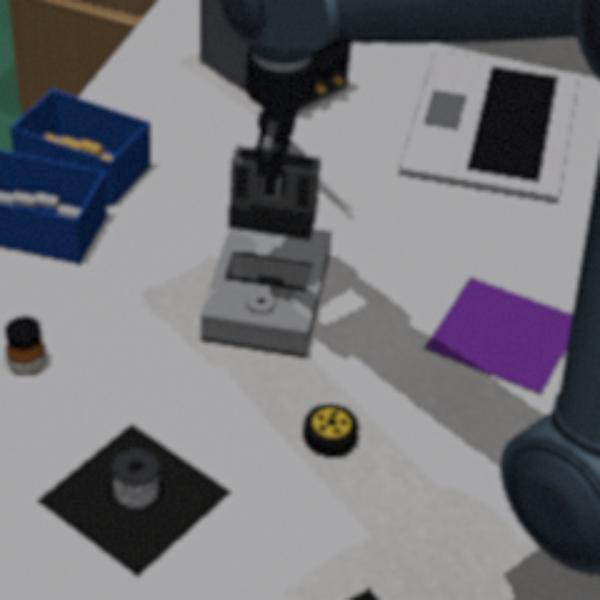

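View pics/w10.png

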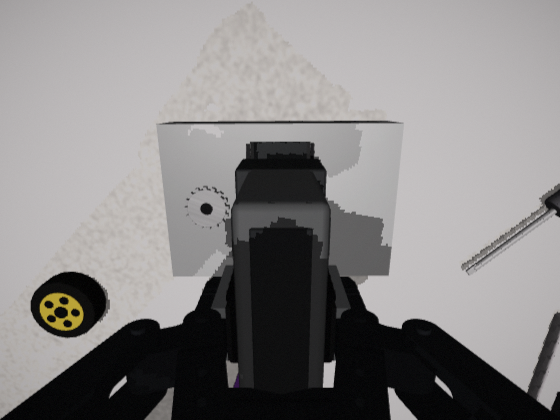

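The pack hangs level (tilt about 0.3°), with its top at 0.217, so its underside is about 0.122 m, 77 mm above the dock. The arm is still, the gear is in place on the dock and the spool is standing on the mat. Handing in.

```bash
python3 -c "
from workcell import r
print(r.close_job())"
```

```text
the job is handed in; nothing more can be done
None
```

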